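Nip a wax mould in the star-handle clamp

ROBOT

A 6-joint arm with a two-finger parallel gripper is mounted at the origin on the work surface. World frame = base frame: x ahead of the robot, y to its left, z up, the work surface at z = 0. Lengths are in mm, angles in degrees, forces in N, time in s.
With the tool pointing down it reaches from about 325 to 925 mm from the base axis. Payload 3.1 kg.
Tool frame: the origin (TCP) lies at the very end of the fingers, on their centre line; the grasp point (between the pads) lies grasp_offset behind it (grasp_offset is the distance from the TCP to the grasp point, in mm); z points along the fingers, y is the line along which they close (so a half turn about z gives the same grasp; the last joint's range is limited). The gripper opens to 85 mm and grips with 20 to 120 N. Pads are 22 mm wide; open, the fingers measure 114 mm over their backs; the gripper's body (76 mm by 85 mm) begins 54 mm behind the grasp point. The pads swing forward as they close: fully open they stand 13 mm farther back than shut.
Start: joints at [61.467, 12.427, 92.441, -0, 75.132, -6.429], TCP at [235.171, 579.08, 231.3] pointing down, gripper open.
Joint ranges: [-157.48, 157.48], [-44.54, 120.13], [17.64, 146.25], [-64.5, 244.5], [7.68, 150.69], [-147.95, 147.95]. Speed limits (degrees/s): [159.86, 159.86, 180, 180, 180, 180].

INTERFACE

Orientations are given as [roll, pitch, yaw] about the fixed x, y, z axes, in that order (R = Rz(yaw) Ry(pitch) Rx(roll)).
In Python, from station import * gives the robot as it stands. Calls block until the motion is done:
- goto(position, orientation): joint-space move of the TCP to a pose.
- move_l(position, attitude=None, speed=150): straight line of the TCP; attitude=None keeps the orientation; speed is the mean speed in mm/s.
- move_j(angles): joint-space move.
- grip(opening, squeeze=None): finger opening in mm; squeeze is the grip in N (None keeps the last); returns when the fingers have stopped.
- wait(seconds).
- solve_ik(position, orientation): joint angles nearest the present ones, or None.
- get_obs(): the state.
- get_image(name): name is "scene" or "side" or "wrist"; returns the picture (420x560x3 uint8, red, green, blue); there is no depth.
- get_calibration(name): a dict with "fx", "fy", "cx", "cy" (pixels), "R" (3x3) and "t" (3): a world point X has camera coordinates R X + t; the wrist camera has in their place "mount" (4x4, takes a point from camera to tool coordinates, whose origin is the TCP and whose axes are the flange's). Camera axes: x right, y down, z forward; pixel columns grow to the right and rows downward; lengths in mm; the calibration is good to about 2 mm. A picture is of the moment at which its call begins: read the wrist's pose just before it. get_calibration takes no time and is no camera call.
A pose or a line that the arm cannot do raises Unreachable and nothing moves.
- sign_off(): hands the job in; it is judged then, once.
Trained networks look in the newest picture that a camera, given by its name, has taken for a name from the list of things; names that differ only in an ending like _2 or _b are one class to them, and where a whole thing is asked for, a point or a joint stands for the part that bears it (a point fixed in the world has none). Each returns a list of dicts, best first, with "score" (0 to 1); they miss things now and then, are a little off and sometimes report something else, mostly with a low value. They report only what shows in the picture. A call takes as long as a camera call. They do not tell look-alikes from the thing itself.
- spot_in(name, camera): "extent" ([centre column, centre row, width, height] in pixels, round what is visible of it).
- regions_of(name, camera): "region" (420x560 bool, what is visible of it) and "extent" ([centre column, centre row, width, height] in pixels, round what is visible of it).
The state is a dict: "t": time; "joint_pos": joint angles; "qvel": joint speeds; "effort": joint torques, N m; "tcp_pos": TCP position; "ee_rot": TCP orientation; "wrist_force": force on the tool from outside, world axes, zero at the start; "moment": the same for the moment, N m; "grip_width": finger opening in mm; "grip_force": force on a finger pad.
Only numpy, scipy, OpenCV 4.12 (cv2) and the standard library are available. Lean on these libraries where they do the work, as an engineer would, in place of code of your own. Each camera call takes 0.05 s, during which the arm holds its last target. There are 200 camera calls.

TASK

Stand the plate-and-rubber wax mould upright on the clamp's bed, centred between the jaw and the backstop with its plates facing them. Then close the jaw by pushing the spokes of the star handle round clockwise, one after another, until the mould is held firmly and squarely between jaw and backstop. Go by feel: push the spokes gently, stop as the handle stiffens so the mould is not crushed, move the jaw only with the handle, and leave everything else on the bench where it is.

Things in the scene. Friction and masses are not known exactly. Their poses are not given: they have to be found in the camera images.
- clamp: mould clamp bolted to the bench: steel plate 100 mm wide (x), 360 long (y), 15 thick; its top is the bed. A 64 mm square gear housing, 95 mm high, at y = -100 mm carries the star handle; the jaw slides out of it along +y, toward the backstop. Origin under the plate on its centre line; x across, y along the slide, z up.
- bay (a point): point on the clamp's bed, centre line, y = 85 mm. Beyond it stands the backstop, a fixed steel block 40 mm wide (x), 42 mm high over the bed, on the centre line; its face lies between 24 and 36 mm farther along +y than this point: where exactly is not reported and must be felt.
- jaw: steel sliding jaw with a black rubber face pad 12 mm thick that yields 1 mm per 30 N; 40 mm wide (x), top 43.5 mm above the bed. Origin: centre of its pressing face at bed height; axes as the clamp's, face looking along +y. It starts 43 to 63 mm from the backstop and moves 10 mm per radian of handle, toward the backstop as the handle turns clockwise seen from above.
- capstan: star handle on a vertical axis: hub 48 mm across, five level steel spokes 12 mm thick, 72 degrees apart, 120 mm above the bench. Origin on the axis at the spokes' height; hub top 31 mm above it. x points along one spoke and turns with the handle. No spring: steady friction of about 0.45 N m holds it where it is left. A push over 25 N spoils it.
- push_point (a point): point on the spoke along the handle's x, 72 mm from the axis: a good radius for closed fingertips, put between two spokes about 20 mm below the spokes' centre line, to push from. Turning takes about 6 N here, and 1.4 N more per 10 N of squeeze: stop at 9 to 12 N (20 to 40 N of squeeze); 100 N of squeeze spoils the mould. Judge it while moving: a standing finger reads less.
- ball (a point): centre of the black ball, 24 mm across, at the end of the same spoke, 105 mm from the axis; every spoke has one. Turned clockwise from above, spokes nearest the robot move to its left (+y).
- mould: wax-injection mould: black rubber between two 5 mm aluminium plates, with a brass port in its top; a block 60 mm long (its x), 30 mm thick (its y, across the plates), 50 mm tall, about 0.2 kg, standing upright. Origin under its centre. Grip it by its two ends, across the 60 mm; it overhangs the 40 mm wide jaw and backstop by 10 mm at each end. Either end may come first.
- sprue_base: round black rubber flask base, 72 mm across, 26 mm high, origin under its centre; a bystander, to be left alone
- wax_pen: wooden-handled wax tool lying on the bench, 150 mm long, origin under its middle; a bystander, to be left alone
- wax_stub: short upright green wax rod, 22 mm across, 26 mm high, origin under its centre; a bystander, to be left alone
- wax_tree: wax tree standing on a round rubber base, 76 mm across, 170 mm high, origin under its centre; a bystander, to be left alone
- flask: dark perforated casting flask, 124 mm across its foot, 198 mm high, origin under its centre; a bystander, to be left alone
- dish: white ceramic dish, 80 mm across, 30 mm high, origin under its centre; a bystander, to be left alone
- brush: bench brush lying on the bench, 180 mm long, origin under its middle; a bystander, to be left alone
Things that resemble listed ones, but are neither listed nor needed, are in the scene too. What is shaped like the mould but orange or pink is not meant.

How it is judged (in metres and radians):
On the way:
1. the mould stands upright on the bed between jaw and backstop, let go (z of mould in the frame of clamp between 0.011 and 0.019 m and angle between mould's own z axis and vertical below 0.08 rad and x of mould in the frame of clamp between -0.01 and 0.01 m and y of mould in the frame of jaw above 0.01 m and y of mould in the frame of clamp below 0.115 m and contact force between mould and the fingers below 0.1 N and contact force between mould and clamp above 0.5 N), for 0.2 s.
At the end, for the whole second after the job is handed in: The mould stands upright on the bed (within 4 mm in height, tilt under 0.08 rad), within 10 mm of the clamp's centre line and square to the jaw within 0.06 rad, squeezed between jaw and backstop with more than 12 N, with mould and handle at rest (z of mould in the frame of clamp between 0.011 and 0.019 m and angle between mould's own z axis and vertical below 0.08 rad and x of mould in the frame of clamp between -0.01 and 0.01 m and y of mould in the frame of jaw above 0.01 m and y of mould in the frame of clamp below 0.115 m and angle between the y axis of mould and the y axis of clamp, either way round below 0.06 rad and contact force between mould and jaw above 12 N and linear speed of mould below 0.005 m/s and angular speed of capstan below 0.05 rad/s); the robot touches nothing.
It fails at once if the mould is squeezed by the jaw with more than 100 N (contact force between mould and jaw above 100 N).
It fails at once if the star handle is pushed with more than 25 N (contact force between any of the fingers, the arm and capstan above 25 N).
It fails at once if the jaw is pushed directly by the robot with more than 10 N (contact force between any of the fingers, the arm and jaw above 10 N).
It fails at once if a bystander is moved by more than 25 mm (distance of any of sprue_base, wax_pen, wax_stub, wax_tree, flask, dish, brush from where it was at the start of the episode above 0.025 m).
It also fails if it takes over 72 s, if anything falls off the work surface, if the arm or the gripper's body presses on something with over 40 N, if the wrist force passes 120 N, or if a joint passes its speed limit or range.

## Working session

There is one attempt and no reset: what is moved stays moved. The work goes in short steps, each a Python script; the robot and the scene stay as the last script left them, time stands still between calls to the robot, and variables do not carry over. Pictures are saved under pics/ and viewed, at most 10 in all, crops included, and the job is handed in when it is done.

```bash
mkdir -p pics; ls; python3 - <<'E'
from station import *
import cv2,numpy as np
o=get_obs();print(o['t'],o['tcp_pos'],o['ee_rot'],o['wrist_force'],o['grip_width'],{k for k in o})
for c in ['scene','side']:
    im=get_image(c);cv2.imwrite(f'pics/{c}0.png',im[:,:,::-1])
    k=get_calibration(c);R=np.array(k['R']);print(c,k['fx'],k['cx'],k['cy'],R.tolist(),(-R.T@np.array(k['t'])).tolist())
    for n in ['mould','clamp','capstan','jaw','ball']:
        print(n,[(round(d['score'],2),np.round(d['extent']).tolist()) for d in spot_in(n,c)][:6])
try: print(grasp_offset)
except Exception as e: print(e)
E
```

```text
pics
0.0 [234.7606745  578.32779779 229.94566283] [-1.79859549e+02 -1.55083855e-02  1.57896012e+02] [ 0.35789493  0.22002726 -0.0037892 ] 85.28307864160841 {'ee_rot', 'effort', 't', 'tcp_pos', 'wrist_force', 'qvel', 'grip_width', 'joint_pos', 'grip_force', 'moment'}
scene 388.94251427800697 277.99447687744544 204.40294908607976 [[-0.09535413238664874, 0.9953711007046435, -0.011998388175752203], [0.8096266017089803, 0.07053638920756282, -0.5826914995112998], [-0.5791479562615734, -0.06527625662969486, -0.8126048578974018]] [1168.109626155013, 46.982717906591745, 924.2492490868099]
mould [(0.69, [394.0, 187.0, 25.0, 26.0]), (0.67, [329.0, 186.0, 8.0, 23.0]), (0.52, [338.0, 163.0, 13.0, 25.0])]
clamp [(0.86, [272.0, 216.0, 147.0, 87.0]), (0.4, [456.0, 256.0, 75.0, 84.0])]
capstan [(0.72, [239.0, 209.0, 85.0, 71.0])]
jaw [(0.95, [291.0, 228.0, 36.0, 20.0])]
ball []
side 381.42261312157814 282.991782628641 203.5791759100918 [[-0.9935801970905718, -0.1128444295187383, 0.00803284980881738], [-0.0647548052891748, 0.5090597980647102, -0.8582918717932018], [0.09276425573151317, -0.8533019727628123, -0.5130989535534755]] [482.1598365182959, 764.9303228915511, 555.4198634829444]
mould [(0.91, [332.0, 263.0, 32.0, 25.0]), (0.73, [338.0, 333.0, 46.0, 43.0]), (0.64, [337.0, 296.0, 38.0, 31.0]), (0.6, [381.0, 276.0, 36.0, 33.0])]
clamp [(0.82, [270.0, 217.0, 86.0, 130.0])]
capstan [(0.79, [270.0, 172.0, 82.0, 38.0])]
jaw [(0.97, [262.0, 230.0, 17.0, 32.0])]
ball [(0.87, [272.0, 176.0, 83.0, 42.0]), (0.16, [315.0, 245.0, 7.0, 7.0])]
18.700000000000003
```

```bash
python3 - <<'E'
import cv2
a=cv2.imread('pics/scene0.png');cv2.imwrite('pics/s1.png',cv2.resize(a[120:330,160:440],None,fx=2.85,fy=2.85,interpolation=3)[:600,:800])
a=cv2.imread('pics/side0.png');cv2.imwrite('pics/d1.png',cv2.resize(a[130:382,180:500],None,fx=2.38,fy=2.38,interpolation=3)[:600,:800])
E
```

```text
(no output)
```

View pics/s1.png

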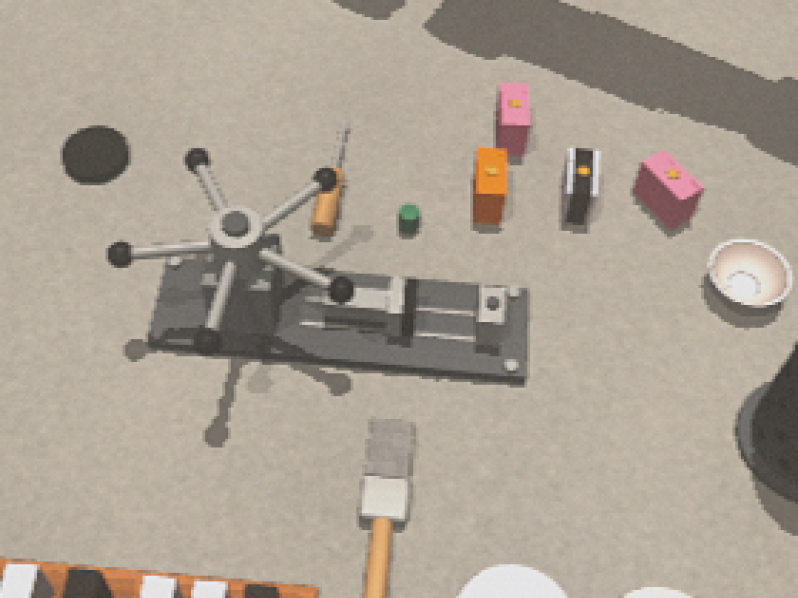

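View pics/d1.png

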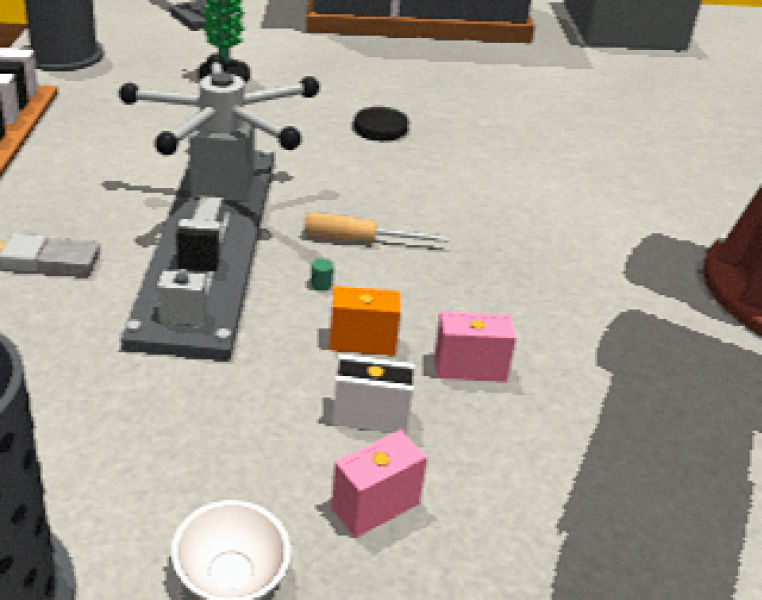

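The scene crop shows the mould (white plates, black rubber) with its port at crop (583,171). In the side crop the port is at (375,371). The clamp runs along +y, and its handle balls and bed screws are visible in both views.

```bash
cat > h.py <<'E'
from station import *
import numpy as np,cv2
K={c:get_calibration(c) for c in ['scene','side']}
def ray(k,u,v,R=None,t=None):
    R=np.array(k['R']) if R is None else R; t=np.array(k['t']) if t is None else t
    d=R.T@np.array([(u-k['cx'])/k['fx'],(v-k['cy'])/k['fy'],1]);return -R.T@t,d/np.linalg.norm(d)
def tri(rays):
    A=sum(np.eye(3)-np.outer(d,d) for o,d in rays);b=sum((np.eye(3)-np.outer(d,d))@o for o,d in rays)
    p=np.linalg.solve(A,b);return p,max(np.linalg.norm(np.cross(p-o,d)) for o,d in rays)
def onz(r,z): o,d=r;return o+d*(z-o[2])/d[2]
def S(x,y): return ray(K['scene'],160+(x-.9)/2.85,120+(y-.9)/2.85)
def D(x,y): return ray(K['side'],180+(x-.7)/2.38,130+(y-.7)/2.38)
E
python3 - <<'E'
from h import *
np.set_printoptions(precision=1,suppress=True)
P=dict(port=((583,171),(375,371)),b1=((197,159),(311,87)),b2=((325,179),(290,138)),b3=((341,290),(167,143)),b4=((207,340),(129,93)),b5=((120,254),(216,70)),hub=((236,220),(222,78)),s1=((513,292),(222,332)),s2=((511,366),(134,325)),bsknob=((492,303),(181,279)),stub=((409,210),(322,263)))
for n,(a,b) in P.items(): print(n,*tri([S(*a),D(*b)]))
for a in [(528,288),(525,374),(150,340)]: print('plate',onz(S(*a),15))
for a in [(569,150),(576,150),(592,150),(600,150),(595,194),(600,194),(566,190)]: print('mould',onz(S(*a),50))
for a in [(336,358),(413,365),(413,384),(334,376)]: print('mouldD',onz(D(*a),50))
print('pad',[onz(S(*a),58.5) for a in [(416,279),(412,337),(404,278),(402,337)]]); print('bs',[onz(S(*a),57) for a in[(480,284),(478,319),(507,287),(505,321)]])
E
```

```text
port [437.2 216.1  52. ] 0.357020095468491
b1 [ 510.7 -158.9  120.5] 0.5585229990064124
b2 [525.3 -35.8 121.2] 0.33491708066815623
b3 [645.8  -9.7 120.9] 0.8060125563234761
b4 [ 707.4 -116.4  121.8] 0.3934218390083396
b5 [ 623.2 -209.4  113.8] 1.8860969603194426
hub [ 602.7 -104.9  151.4] 0.5064060878418788
s1 [569.5 149.6  21.7] 0.5308639837548568
s2 [650.  148.   19.8] 0.9863639351700307
bsknob [609.  126.3  59.7] 0.004811572414757035
stub [484.8  44.   28.7] 0.2645268991117984
plate [559.6 165.1  15. ]
plate [655.6 161.9  15. ]
plate [ 650.4 -192.4   15. ]
mould [409.2 203.2  50. ]
mould [408.5 210.4  50. ]
mould [407.2 226.7  50. ]
mould [406.5 234.8  50. ]
mould [464.7 227.5  50. ]
mould [464.3 232.4  50. ]
mould [462.1 198.9  50. ]
mouldD [468.2 202.1  50. ]
mouldD [406.2 202.8  50. ]
mouldD [407.2 224.6  50. ]
mouldD [469.2 223.2  50. ]
pad [array([587.8,  55.2,  58.5]), array([651.1,  55. ,  58.5]), array([587.6,  43.9,  58.5]), array([651.9,  46. ,  58.5])]
bs [array([587.2, 115.1,  57. ]), array([625.8, 114. ,  57. ]), array([588.3, 140.2,  57. ]), array([625.7, 138.6,  57. ])]
```

```bash
python3 - <<'E'
from h import *
np.set_printoptions(precision=2,suppress=True)
def o(s): q=get_obs();print(s,round(q['t'],2),q['tcp_pos'],q['wrist_force'],round(q['grip_width'],1),q['grip_force'],q['joint_pos'][5])
A=[180,0,88.5]
goto([437.3,217,130],A);o('above')
im=get_image('wrist');cv2.imwrite('pics/w0.png',im[:,:,::-1])
move_l([437.3,217,12],speed=120);o('down')
grip(50,squeeze=35);o('grip')
move_l([437.3,217,130],speed=120);o('lift')
goto([607.3,85,140],[180,0,88.6]);o('over')
im=get_image('wrist');cv2.imwrite('pics/w1.png',im[:,:,::-1])
im=get_image('side');cv2.imwrite('pics/d2.png',cv2.resize(im[130:310,200:440,::-1],None,fx=3.3,fy=3.3,interpolation=3))
E
```

```text
above 2.17 [437.65 217.85 130.53] [-0.27  0.62 -1.35] 85.5 0.0 19.641458079221298
down 3.36 [438.14 217.3   12.74] [-1.03  0.36 -0.4 ] 85.4 0.0 19.64642290816521
grip 3.72 [438.18 217.35  13.15] [-1.07  0.27  5.03] 59.9 38.362028544943314 19.65167533135237
lift 4.85 [436.35 216.68 128.9 ] [-0.3   0.47 -2.64] 60.1 37.827686158998404 19.64690146640541
over 5.72 [605.64  85.79 138.8 ] [ 0.29 -0.26 -2.88] 60.1 37.85525162355043 2.8371522363659496
```

View pics/w1.png

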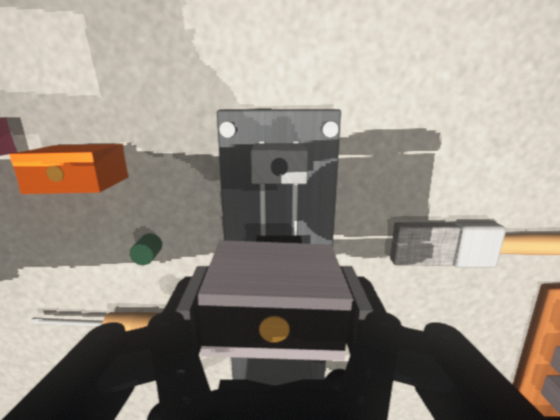

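View pics/d2.png

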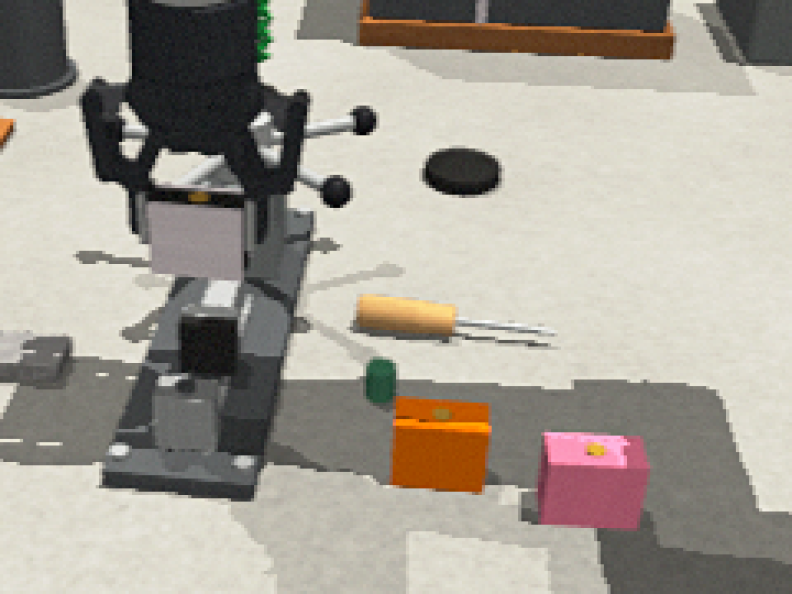

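The wrist picture shows the mould gripped square, port at (275,328), over the clamp, whose bed screws are at (228,129) and (331,129). The side picture shows it hanging upright above the gap. Next I'll check position with the screws, then lower.

```bash
python3 - <<'E'
from h import *
from scipy.spatial.transform import Rotation as Ro
np.set_printoptions(precision=2,suppress=True)
def o(s): q=get_obs();print(s,round(q['t'],2),q['tcp_pos'],q['ee_rot'],q['wrist_force'],round(q['grip_width'],1),q['grip_force']);return q
q=o('now')
k=get_calibration('wrist');M=np.array(k['mount']);Rt=Ro.from_euler('xyz',q['ee_rot'],degrees=True).as_matrix()
Rc=Rt@M[:3,:3];c=np.array(q['tcp_pos'])+Rt@M[:3,3]
def W(u,v,z): return onz(ray(k,u,v,Rc.T,-Rc.T@c),z)
s1,s2=W(228,129,19),W(331,129,19);print(s1,s2,(s1+s2)/2,'bs face',W(252,183,57),W(307,183,57),'plate end',W(218,110,15),W(341,110,15))
x=607.3
move_l([x,85,60],speed=100);o('a')
move_l([x,85,31],speed=60);wait(.2);f0=o('b')['wrist_force'][2]
for z in np.arange(30,23,-.7):
    move_l([x,85,z],speed=20);q=get_obs()
    if q['wrist_force'][2]-f0>2.5: break
print(z);o('c')
im=get_image('side');cv2.imwrite('pics/d3.png',cv2.resize(im[130:310,200:440,::-1],None,fx=3.3,fy=3.3,interpolation=3))
E
```

```text
now 5.82 [605.43  86.5  139.19] [-179.86   -0.03   88.69] [ 1.17  0.03 -2.82] 60.1 37.85768363450188
[570.85 149.41  19.  ] [653.28 147.55  19.  ] [612.06 148.48  19.  ] bs face [591.06 114.13  57.  ] [630.87 113.25  57.  ] plate end [563.33 163.99  15.  ] [661.39 161.77  15.  ]
a 6.77 [608.15  85.02  60.77] [179.91  -0.01  88.6 ] [ 0.03 -0.23 -1.39] 60.1 37.853947980038356
b 7.6 [607.74  85.02  31.48] [179.95  -0.    88.6 ] [ 0.07 -0.26 -2.73] 59.6 37.80859258695273
27.200000000000003
c 8.85 [607.46  85.    28.19] [-180.      0.01   88.6 ] [-4.1  -0.25  5.59] 59.9 38.41127909050556
```

View pics/d3.png

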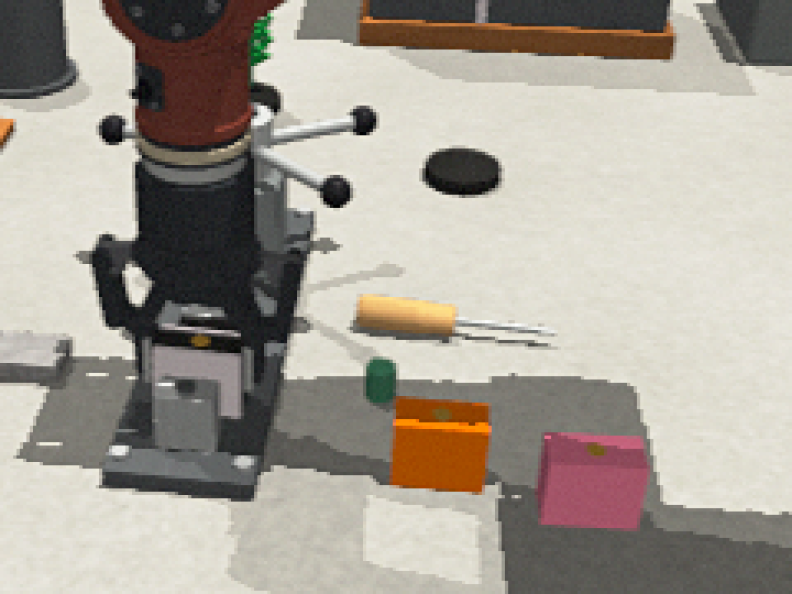

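The mould rests on the bed behind the backstop, perhaps 2 mm toward −x. I'll shift it slightly, release it, and make the first spoke push.

```bash
cat >> h.py <<'E'
C=np.array([602.6,-105.4]);RP=72
def pose(th,z=100,r=RP):
    a=np.radians(th);return [C[0]+r*np.cos(a),C[1]+r*np.sin(a),z],[180,0,th-90]
def tang(th): a=np.radians(th);return np.array([np.sin(a),-np.cos(a)])
def zero(th):
    F=[]
    for _ in range(5): wait(.03);F.append(get_obs()['wrist_force'][:2])
    return np.mean(F,0)
def step(th,f0,speed=35):
    p,a=pose(th);move_l(p,a,speed=speed);q=get_obs();F=np.array(q['wrist_force'][:2])-f0
    t=tang(th);n=np.array([np.cos(np.radians(th)),np.sin(np.radians(th))])
    return -F@t,F@n,q
def park(th):
    p,a=pose(th,180);goto(p,a)
    p,a=pose(th);move_l(p,a,speed=120);return zero(th)
E
python3 - <<'E'
from h import *
np.set_printoptions(precision=2,suppress=True)
move_l([607.3,85,29],speed=30);move_l([608.8,85,29],speed=30)
move_l([608.8,85,27.4],speed=20);q=get_obs();print(q['tcp_pos'],q['wrist_force'])
grip(78);move_l([608.8,85,150],speed=150);print(get_obs()['t'])
grip(0)
f0=park(242);print('f0',f0,get_obs()['t'])
for th in np.arange(238,163,-5):
    f,n,q=step(th,f0);print(th,round(f,2),round(n,2),round(q['t'],2))
    if f>13: break
im=get_image('side');cv2.imwrite('pics/d4.png',cv2.resize(im[130:310,200:440,::-1],None,fx=3.3,fy=3.3,interpolation=3))
E
```

```text
[609.05  85.01  28.19] [-2.9  -0.99  3.65]
10.9417
f0 [0.22 0.44] 14.0167
238 -0.02 1.22 14.31
233 0.2 -0.14 14.64
228 0.11 0.72 14.97
223 5.14 0.33 15.31
218 5.14 -0.26 15.64
213 4.98 -0.97 15.97
208 5.54 -0.61 16.31
203 5.24 -0.27 16.64
198 5.3 -1.38 16.98
193 5.27 -1.12 17.31
188 5.22 -1.39 17.64
183 5.36 -1.61 17.98
178 5.38 -2.03 18.31
173 5.87 -2.08 18.64
168 6.31 -3.31 18.98
```

View pics/d4.png

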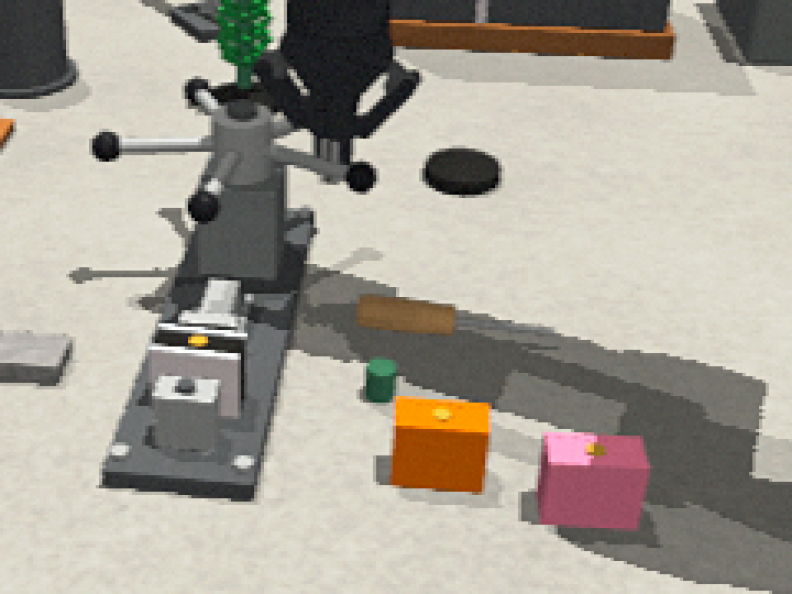

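The mould stands upright and square between jaw and backstop, port at crop (198,341). The handle turned about 57° at a steady 5.2 N. Now the next spoke.

```bash
python3 - <<'E'
from h import *
step(174,0);p,a=pose(174,180);move_l(p,a,speed=150)
f0=park(256);print('f0',f0,get_obs()['t'])
for th in np.arange(250,169,-5):
    f,n,q=step(th,f0);print(th,round(f,2),round(n,2),round(q['t'],2))
    if f>7.6: break
E
```

```text
f0 [-0.38529393  0.2235349 ] 22.425
250 0.84 -1.07 22.79
245 0.6 0.6 23.12
240 5.31 0.53 23.46
235 5.06 -0.91 23.79
230 5.58 -0.79 24.12
225 6.3 -1.69 24.46
220 5.62 -1.39 24.79
215 5.26 -2.1 25.12
210 5.5 -2.94 25.46
205 6.62 -1.34 25.79
200 6.3 -3.11 26.12
195 5.77 -2.62 26.46
190 5.23 -2.01 26.79
185 5.37 -2.25 27.12
180 6.09 -2.8 27.46
175 5.75 -2.57 27.79
170 5.86 -2.97 28.12
```

```bash
python3 - <<'E'
from h import *
step(176,0);p,a=pose(176,180);move_l(p,a,speed=150)
f0=park(257);print('f0',f0,get_obs()['t'])
th=251;hist=[]
while th>165:
    f,n,q=step(th,f0,30);hist.append(f);print(th,round(f,2),round(n,2),round(q['t'],2))
    if f>8.2 : break
    th-=4 if th>233 else 2
im=get_image('side');cv2.imwrite('pics/d5.png',cv2.resize(im[130:310,200:440,::-1],None,fx=3.3,fy=3.3,interpolation=3))
E
```

```text
f0 [ 0.25004375 -0.20965152] 31.5
251 0.35 0.28 31.9
247 -1.25 -0.13 32.22
243 5.46 -0.21 32.53
239 4.73 -0.26 32.85
235 4.95 -1.02 33.17
231 4.41 -0.5 33.48
229 5.51 -1.27 33.73
227 4.99 -0.98 33.98
225 5.64 -0.61 34.23
223 6.25 -1.95 34.48
221 5.28 -0.94 34.73
219 6.13 -1.19 34.98
217 6.04 -1.61 35.23
215 6.05 -0.77 35.48
213 6.43 -0.58 35.73
211 5.79 -1.86 35.98
209 6.65 -0.58 36.23
207 7.57 -1.65 36.48
205 7.85 -1.44 36.73
203 8.19 -1.1 36.98
201 10.41 -2.14 37.23
```

View pics/d5.png

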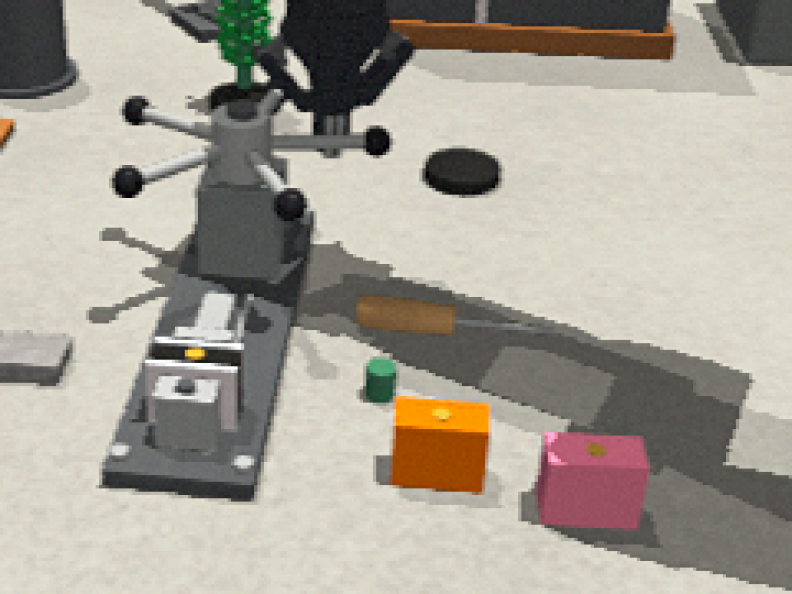

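```bash
python3 - <<'E'
from h import *
f0=np.array([.25,-.21])
for th in [200.5,200]:
    f,n,q=step(th,f0,20);print(th,round(f,2),round(n,2),round(q['t'],2))
im=get_image('side');a=im[130:310,200:440,::-1]
step(208,0,40);p,b=pose(215);move_l(p,b,speed=60);wait(.3);print(get_obs()['wrist_force'])
p,b=pose(215,180);move_l(p,b,speed=150)
goto([430,-250,260],[180,0,125]);wait(.3)
print(get_obs()['t'])
im=get_image('side');c=im[190:290,220:320,::-1]
d=get_image('scene')[190:290,230:380,::-1]
cv2.imwrite('pics/f.png',np.hstack([cv2.resize(a[60:160,20:120],(300,300),interpolation=3),cv2.resize(c,(300,300),interpolation=3)]))
cv2.imwrite('pics/fs.png',cv2.resize(d,None,fx=5,fy=5,interpolation=3))
E
```

```text
200.5 10.33 -1.4 37.53
200 11.76 -1.08 37.78
[-0.53347834 -0.57878857 -0.03437997]
40.5417
```

View pics/fs.png

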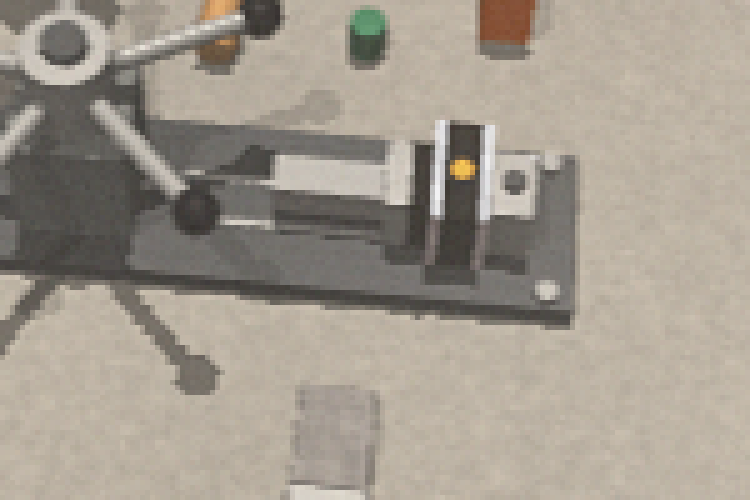

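View pics/f.png

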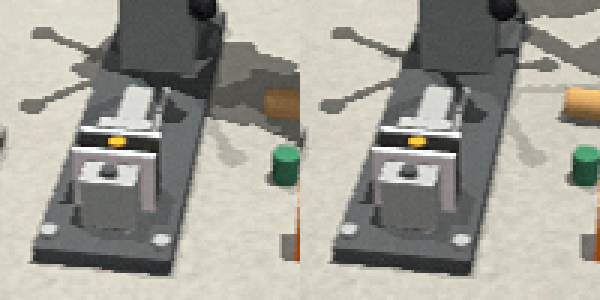

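The mould stands square, with the rubber pad pressed flat on one plate and the backstop on the other. It sits about 3 mm from the centre line, within tolerance. The final push read 10–12 N, the handle held after the finger withdrew, and the robot is clear, so I'm handing it in.

```bash
python3 -c "
from station import *
print(sign_off())"
```

```text
the job is handed in; nothing more can be done
None
```

The job is handed in: the mould is clamped upright and square between jaw and backstop, about 3 mm off the centre line by camera; the last push on the handle read about 10–12 N, and I got no verdict back.

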